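Gauge the exhaust couplers

TASK

Three exhaust couplers stand about the bench and at least one of them is oversize: try each one in the channel gauge by sliding it upright, neck up through the roof slot, into the gauge's mouth. Leave those that go in standing wholly inside the channel, and stand any that will not go in upright in the steel reject tray. Leave the other things on the bench where they are.

Things in the scene. Friction and masses are not known exactly. Their poses are not given: they have to be found in the camera images.
- coupler_a_mid (a point): One of three plain grey couplers, standing: round body 46 mm tall (diameter 52 mm if to size, 58 mm if oversize: which is which is not told); on it a round neck 30 mm across, up to 125 mm above the underside, alike on all three (thin steel band at its foot). 0.2 to 0.33 kg. Point: on its axis, half-way up (62.5 mm above its underside); z is its axis.
- coupler_b_mid (a point): One of three plain grey couplers, standing: round body 46 mm tall (diameter 52 mm if to size, 58 mm if oversize: which is which is not told); on it a round neck 30 mm across, up to 125 mm above the underside, alike on all three (thin steel band at its foot). 0.2 to 0.33 kg. Point: on its axis, half-way up (62.5 mm above its underside); z is its axis.
- coupler_c_mid (a point): One of three plain grey couplers, standing: round body 46 mm tall (diameter 52 mm if to size, 58 mm if oversize: which is which is not told); on it a round neck 30 mm across, up to 125 mm above the underside, alike on all three (thin steel band at its foot). 0.2 to 0.33 kg. Point: on its axis, half-way up (62.5 mm above its underside); z is its axis.
- gauge_mouth (a point): Throat of the fixed steel channel gauge: on the bench surface, mid-throat; +x points level along the channel into the gauge, z up. Channel 55 mm wide, from x = 0 to an end wall at 155 mm, no floor (couplers slide on or just above the bench). Before the throat, 46 mm high guide plates flare at 40 degrees over 16 mm to 80 mm apart. A 58 mm body jams with its axis 10 mm short of the throat.
- gauge_roof (a point): Top of the gauge's roof, 58 mm above the bench, over mid-channel (x = 77.5 mm); axes as at the mouth. Roof underside is 52 mm up. A 38 mm wide slot runs along the whole roof, open at the throat, for the necks: so a coupler enters only at the throat, moving along +x. Outside width 75 mm. Room for two couplers in line (axes e.g. 48 and 112 mm in).
- tray: Reject tray, fixed: an open steel tray 170 mm (its x) by 150 mm (its y), 35 mm high, walls 5 mm, inner floor 5 mm above the bench. Origin at the centre of its underside, on the bench.
- jar_mid (a point): Bystander: an amber jar with a black lid, 56 mm across, 100 mm tall, standing. This point is its centre, 50 mm up.
- beaker_mid (a point): Bystander: a steel cup, 60 mm across, 85 mm tall, standing. This point is its centre, 42.5 mm up.
- clamp_mid (a point): Bystander: a steel hose-clamp ring, 80 mm across, 14 mm high, lying flat. This point is its centre, 7 mm up.
- bottle_mid (a point): Bystander: a white bottle, 64 mm across, 150 mm tall, standing. This point is its centre, 75 mm up.
- dish_mid (a point): Bystander: a low glass dish, 90 mm across, 22 mm high. This point is its centre, 11 mm up.
- driver_mid (a point): Bystander: a screwdriver 200 mm long, 26 mm thick, lying on the bench; point at its middle. 
Mind the look-alikes: they are no part of the job. Leave any yellow look-alike of the part that bears coupler_a_mid alone.

How it is judged (in metres and radians):
On the way:
1. the oversize coupler has been tried: standing upright and low in the gauge's mouth (x of coupler_b_mid in the frame of gauge_mouth between -0.035 and 0.03 m and y of coupler_b_mid in the frame of gauge_mouth between -0.015 and 0.015 m and height (world z) of coupler_b_mid between 0.055 and 0.085 m and angle between coupler_b_mid's own z axis and vertical below 0.3 rad), for 0.1 s.
At the end, for the whole second after the job is handed in: Each 52 mm coupler stands upright (within 0.12 rad) on the bench in the channel, its axis between 26 and 155 mm past the throat; the oversize coupler stands upright (within 0.12 rad) on the floor of the reject tray; all are released (x of coupler_a_mid in the frame of gauge_mouth between 0.026 and 0.155 m and y of coupler_a_mid in the frame of gauge_mouth between -0.008 and 0.008 m and height (world z) of coupler_a_mid between 0.055 and 0.07 m and angle between each of coupler_a_mid, coupler_c_mid, coupler_b_mid's own z axis and vertical below 0.12 rad and x of coupler_c_mid in the frame of gauge_mouth between 0.026 and 0.155 m and y of coupler_c_mid in the frame of gauge_mouth between -0.008 and 0.008 m and height (world z) of coupler_c_mid between 0.055 and 0.07 m and x of coupler_b_mid in the frame of tray between -0.08 and 0.08 m and y of coupler_b_mid in the frame of tray between -0.07 and 0.07 m and height (world z) of coupler_b_mid between 0.06 and 0.075 m); the robot touches nothing.
It fails at once if another thing on the bench is shifted by more than 30 mm (distance of any of jar_mid, beaker_mid, clamp_mid, bottle_mid, dish_mid, driver_mid from where it was at the start of the episode above 0.03 m).
It fails at once if the jar, the cup or the bottle is tipped by more than 0.5 rad (angle between any of jar_mid, beaker_mid, bottle_mid's own z axis and vertical above 0.5 rad).
It also fails if it takes over 72 s, if anything falls off the work surface, if the arm or the gripper's body presses on something with over 40 N, if the wrist force passes 120 N, or if a joint passes its speed limit or range.

ROBOT

A 6-joint arm with a two-finger parallel gripper is mounted at the origin on the work surface. World frame = base frame: x ahead of the robot, y to its left, z up, the work surface at z = 0. Lengths are in mm, angles in rad, forces in N, time in s.
With the tool pointing down it reaches from about 300 to 775 mm from the base axis. Payload 14.6 kg.
Tool frame: the origin (TCP) lies at the very end of the fingers, on their centre line; the grasp point (between the pads) lies 19 mm behind it; z points along the fingers, y is the direction in which the jaws open and shut (so a half turn about z gives the same grasp; the last joint's range is limited). The gripper opens to 85 mm and grips with 20 to 120 N. Pads are 22 mm wide; open, the fingers measure 114 mm over their backs; the gripper's body (76 mm by 85 mm) begins 54 mm behind the grasp point. The pads swing forward as they close: fully open they stand 13 mm farther back than shut.
Start: joints at [1.244, 0.3, 1.521, -0, 1.321, -0.067], TCP at [141.286, 531.533, 231.281] pointing down, gripper open.
Joint ranges: [-3.03, 3.03], [-0.79, 2.21], [0.23, 2.52], [-1.04, 4.18], [0, 3.07], [-2.55, 2.55]. Speed limits (rad/s): [2.22, 2.22, 2.57, 3.14, 3.14, 3.14].

INTERFACE

Orientations are given as a rotation vector (axis times angle).
In Python, from rig import r, eyes, models gives the robot as it stands.
- The arm moves only by the tool step_arm, never from a script. Its argument "commands" is a list that holds one entry, the list of rows, each a list of 7 numbers: the shift along the tool's x, y, z in mm, then the turn, a rotation vector about the tool's x, y, z in degrees, then the finger opening in mm, from 0 to 85.4. A call has 1 to 20 rows; each row shifts and turns the commanded pose from where the row before left it, along the tool's axes as they then stand; what a row does not reach is not made up. A row lasts 1/10 s, in which the tool goes at most 50 mm and 8.59 degrees, less where a joint would pass 70% of its speed; a pose out of reach is approached as far as the arm can. A call with a gripper value outside its range is refused whole. The fingers move at their own pace and stop on an object; the grip force is fixed at half the most. Time passes only in rows, so rows that do not move let the fingers close. It gives the time, the measured TCP pose, the force and the opening at its end, in the units of the state.
- r.read_state(): the state, without advancing time (a new reading comes with each control period).
- eyes.get_image(name): name is "scene" or "top" or "wrist"; returns the picture (384x512x3 uint8, red, green, blue); there is no depth.
- eyes.calibration(name): a dict with "intrinsics" (3x3 intrinsics, pixels), "D" ([k1, k2, p1, p2, k3] as OpenCV has them; the pictures are not rectified), "cam_to_world" (4x4, takes a point from camera to world coordinates). Camera axes: x right, y up, looking along -z (the intrinsics and any distortion apply to the point x, -y, -z); pixel columns grow to the right and rows downward; lengths in mm; the calibration is good to about 2 mm. A picture is of the moment at which its call begins: read the wrist's pose just before it. calibration takes no time and is no camera call; for the wrist camera it gives the pose at the moment of the call.
- r.close_job(): hands the job in, once; it reports no verdict.
Trained networks look in the newest picture that a camera, given by its name, has taken for a name from the list of things; names that differ only in an ending like _2 or _b are one class to them, and where a whole thing is asked for, a point or a joint stands for the part that bears it (a point fixed in the world has none). Each returns a list of dicts, best first, with "p" (0 to 1); they miss things now and then, are a little off and sometimes report something else, mostly with a low value. They report only what shows in the picture. A call takes as long as a camera call. They do not tell look-alikes from the thing itself.
- models.search_frame(camera, name): "location" ([column, row] in pixels, amid what is visible of it).
The state is a dict: "time": time; "joint_positions": joint angles; "joint_velocities": joint speeds; "tau": joint torques, N m; "position": TCP position; "tool_rot": TCP orientation; "ft_force": force on the tool from outside, world axes, zero at the start; "wrist_torque": the same for the moment, N m; "gripper_width": finger opening in mm.
Only numpy, scipy, OpenCV 4.12 (cv2) and the standard library are available. Lean on these libraries where they do the work, as an engineer would, in place of code of your own. Each camera call takes 0.05 s, during which the arm holds its last target.

## Working session

There is one attempt and no reset: what is moved stays moved. The work goes in short steps, Python scripts to look and compute and a tool call to move; the robot and the scene stay as the last step left them, time stands still between calls to the robot, and variables do not carry over. Pictures are saved under pics/ and viewed, and the job is handed in when it is done.

Besides the shell and the picture viewer there is one more tool, called after ">>>" as name([rows], argument=value, ...), one row to a line, values as JSON. step_arm: Moves the arm, as the interface text tells. Its arguments: {"type":"object","properties":{"commands":{"type":"array","items":{"type":"array","items":{"type":"array","items":{"type":"number"}}}}},"required":["commands"]}

```bash
ls; mkdir -p pics; python3 - <<'E'
from rig import r,eyes,models
import cv2,json
s=r.read_state();print(s)
for n in ["scene","top","wrist"]:
    im=eyes.get_image(n);cv2.imwrite(f"pics/{n}0.png",cv2.cvtColor(im,cv2.COLOR_RGB2BGR))
    c=eyes.calibration(n);print(n,c)
E
```

```text
pics
{'time': 0.0, 'joint_positions': array([ 1.24443582e+00,  3.00486951e-01,  1.52159779e+00,  9.90164739e-06,
        1.32070193e+00, -6.66327316e-02]), 'joint_velocities': array([ 1.20924247e-03, -7.21170643e-04,  1.21653644e-03,  5.18067099e-05,
       -7.52493325e-04, -8.80829192e-04]), 'tau': array([-2.37070753e-04, -5.43504202e+01, -3.61793554e+01, -9.42839824e-05,
        4.06899708e-03,  1.14377363e-05]), 'position': array([141.19043604, 531.32030896, 230.70555174]), 'tool_rot': array([-4.06806011e-01, -3.11489746e+00,  1.83637860e-03]), 'ft_force': array([ 0.27811286, -0.78830035,  0.64849438]), 'wrist_torque': array([ 0.06252695, -0.03775129,  0.04438639]), 'gripper_width': 85.16090873598235}
scene {'intrinsics': array([[425.38783641,   0.        , 252.81850668],
       [  0.        , 425.38783641, 189.50653481],
       [  0.        ,   0.        ,   1.        ]]), 'D': array([-0.162988,  0.      ,  0.      ,  0.      ,  0.      ]), 'cam_to_world': array([[-8.07236802e-01, -4.21884235e-01,  4.12774077e-01,
         1.09858472e+03],
       [ 5.90192960e-01, -5.69376030e-01
[... 735 characters left out ...]

       [ 0.00000000e+00,  0.00000000e+00,  0.00000000e+00,
         1.00000000e+00]])}
wrist {'intrinsics': array([[340.02568452,   0.        , 253.06315267],
       [  0.        , 340.02568452, 192.6078403 ],
       [  0.        ,   0.        ,   1.        ]]), 'D': array([-0.08951029,  0.        ,  0.        ,  0.        ,  0.        ]), 'cam_to_world': array([[ 2.56847061e-01, -9.28872893e-01, -2.66879629e-01,
         7.34356634e+01],
       [ 9.66451165e-01,  2.46483655e-01,  7.22353969e-02,
         5.48818185e+02],
       [-1.31603570e-03, -2.76479578e-01,  9.61018892e-01,
         3.73878434e+02],
       [ 0.00000000e+00,  0.00000000e+00,  0.00000000e+00,
         1.00000000e+00]])}
```

View pics/top0.png

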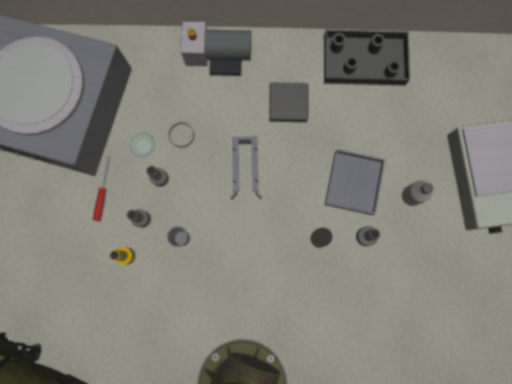

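View pics/scene0.png

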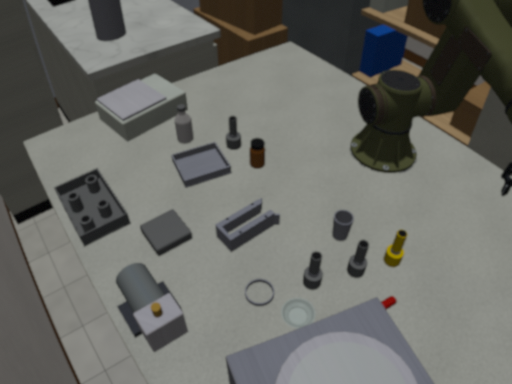

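View pics/wrist0.png

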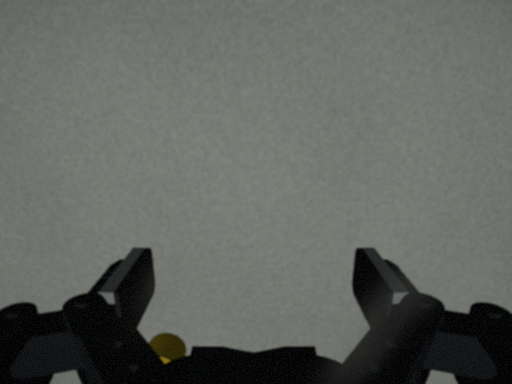

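```bash
cat > h.py <<'E'
import numpy as np,cv2,pickle
def ray(c,px):
    p=cv2.undistortPoints(np.array([[px]],float),c["intrinsics"],c["D"])[0,0]
    M=c["cam_to_world"];d=M[:3,:3]@np.array([p[0],-p[1],-1.]);return M[:3,3],d
def onz(c,px,z):
    o,d=ray(c,px);return o+d*(z-o[2])/d[2]
def proj(c,P):
    P=np.atleast_2d(np.asarray(P,float));M=c["cam_to_world"]
    q=(P-M[:3,3])@M[:3,:3]*np.array([1,-1,-1])
    return cv2.projectPoints(q,np.zeros(3),np.zeros(3),c["intrinsics"],c["D"])[0][:,0]
def crop(im,x0,y0,w,h,f,fn):
    i=cv2.resize(im[y0:y0+h,x0:x0+w],None,fx=f,fy=f,interpolation=cv2.INTER_CUBIC);i=cv2.convertScaleAbs(i,alpha=1.5)
    cv2.imwrite(fn,i)
E
python3 - <<'E'
from rig import r,eyes,models
from h import *
cals={n:eyes.calibration(n) for n in ["scene","top"]};pickle.dump(cals,open("cal.pkl","wb"))
t=cv2.imread("pics/top0.png");s=cv2.imread("pics/scene0.png")
crop(t,90,120,200,150,4,"pics/tA.png");crop(t,290,130,150,120,5,"pics/tB.png")
crop(s,200,190,220,120,3.6,"pics/sA.png");crop(s,160,100,120,90,6,"pics/sB.png")
for n,z in [("top",62),("scene",62)]:
    for k in ["coupler_a_mid","gauge_mouth","tray","jar_mid","bottle_mid","beaker_mid"]:
        for d in models.search_frame(n,k)[:5]:
            print(n,k,round(d["p"],2),np.round(d["location"],1),onz(cals[n],d["location"],z).round())
E
```

```text
top coupler_a_mid 0.62 [121.2 255.2] [358. 353.  62.]
top coupler_a_mid 0.6 [138.9 215.7] [472. 309.  62.]
top gauge_mouth 0.96 [238.2 159.9] [642.  27.  62.]
top tray 0.87 [358.6 181.3] [ 586. -326.   62.]
top tray 0.72 [143.2 143. ] [688. 310.  62.]
top jar_mid 0.79 [323.5 236.7] [ 423. -223.   62.]
top bottle_mid 0.56 [417.5 191.7] [ 559. -497.   62.]
top beaker_mid 0.75 [177.4 230.5] [432. 195.  62.]
scene coupler_a_mid 0.84 [398.9 249.6] [358. 363.  62.]
scene coupler_a_mid 0.65 [358.6 257.9] [470. 313.  62.]
scene gauge_mouth 0.81 [243.5 223.1] [650.  23.  62.]
scene tray 0.96 [202.  163.5] [ 611. -274.   62.]
scene jar_mid 0.82 [257.4 151.7] [ 425. -212.   62.]
scene bottle_mid 0.73 [186.1 129.9] [ 561. -470.   62.]
scene bottle_mid 0.68 [358. 262.] [481. 322.  62.]
scene beaker_mid 0.83 [340.4 222.6] [421. 191.  62.]
```

View pics/tA.png

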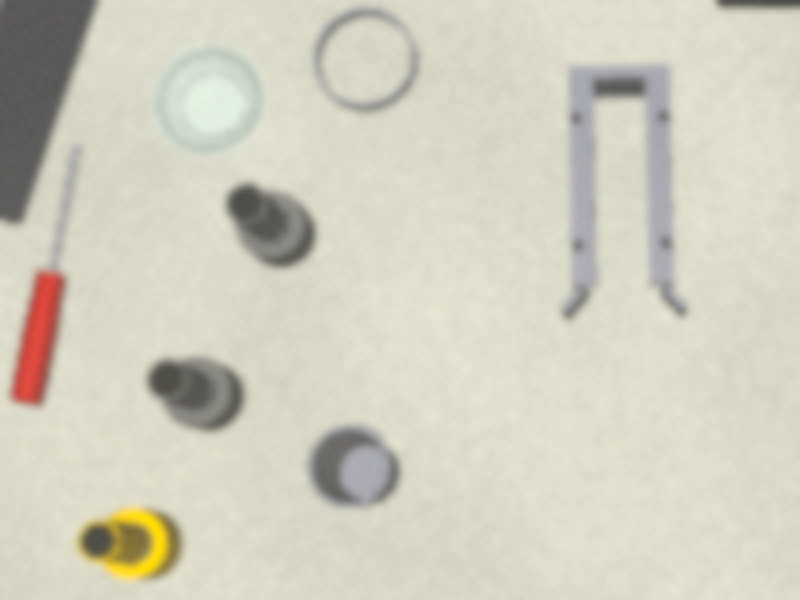

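View pics/tB.png

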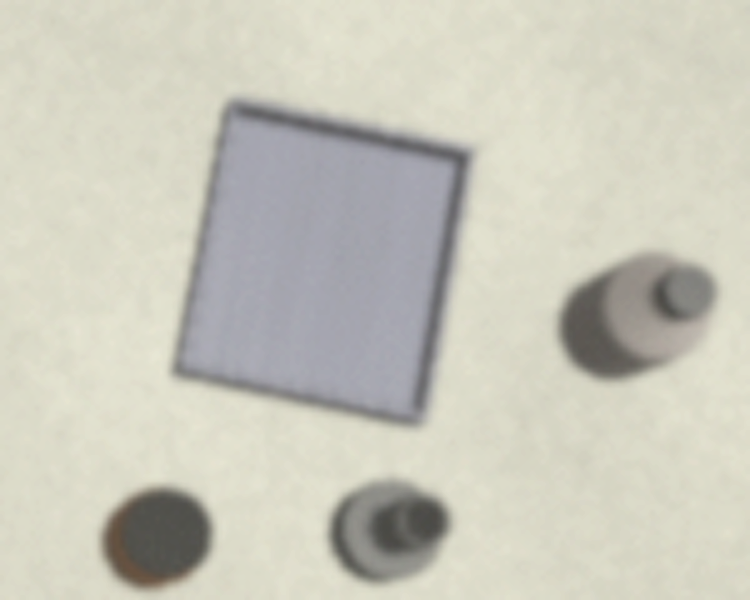

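View pics/sA.png

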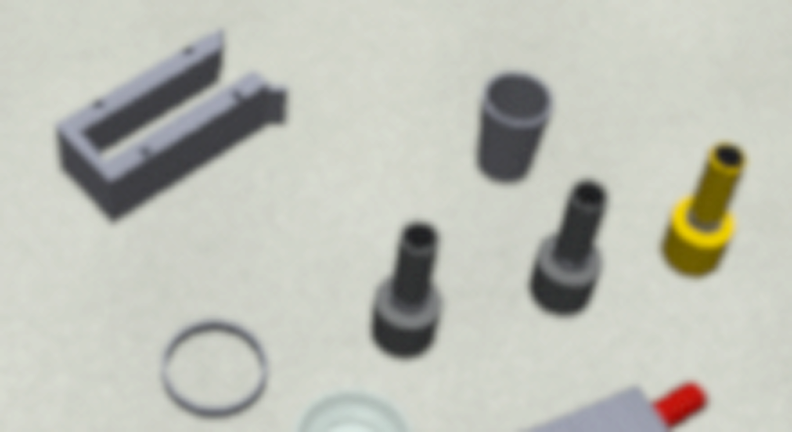

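View pics/sB.png

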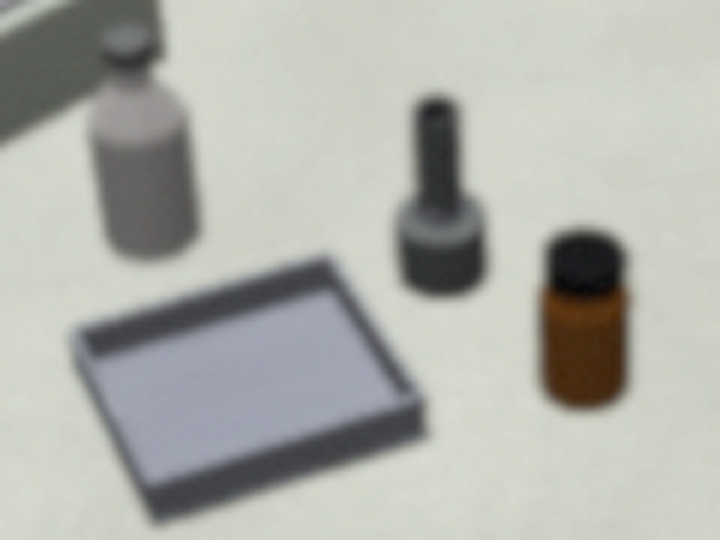

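```bash
python3 - <<'E'
from h import *
from scipy.optimize import least_squares
C=pickle.load(open("cal.pkl","rb"))
def u(x0,y0,f,p): return np.array([x0+(p[0]+.5)/f-.5,y0+(p[1]+.5)/f-.5])
tA=lambda *p:u(90,120,4,p); tB=lambda *p:u(290,130,5,p); sA=lambda *p:u(200,190,3.6,p); sB=lambda *p:u(160,100,6,p)
T,S=C["top"],C["scene"]
for n,a,b in [("P1",tA(243,202),sA(420,235)),("P2",tA(165,378),sA(588,194)),("P3",tB(425,522),sB(437,108))]:
    print(n,onz(T,a,125).round(1),onz(S,b,125).round(1))
# body top centres z=46
print("body P1",onz(T,tA(277,222),40),onz(S,sA(408,303),46))
print("body P2",onz(T,tA(204,392),40),onz(S,sA(567,262),46))
print("body P3",onz(T,tB(388,528),40),onz(S,sB(442,218),46))
print("beaker",onz(T,tA(348,462),85),onz(S,sA(517,100),85))
print("jar",onz(T,tB(162,532),100),onz(S,sB(585,262),100));print("bottle",onz(T,tB(688,292),150))
for q in [(570,66),(668,66),(572,285),(673,285),(595,180),(648,180),(594,280),(650,280)]: print("roof",q,onz(T,tA(*q),58).round(1)[:2])
for q in [(222,32),(58,130),(105,178),(272,88)]: print("roof scene",q,onz(S,sA(*q),58).round(1)[:2])
for q in [(565,315),(685,312)]: print("flare",onz(T,tA(*q),46).round(1)[:2])
for q in [(230,99),(471,150),(422,424),(174,374)]: print("tray",onz(T,tB(*q),35).round(1)[:2])
for q in [(73,335),(330,256),(424,403),(155,493)]: print("trayS",onz(S,sB(*q),35).round(1)[:2])
E
```

```text
P1 [593.9 268.3 125. ] [592.1 265.5 125. ]
P2 [469.4 314.9 125. ] [468.7 312.7 125. ]
P3 [ 429.7 -355.   125. ] [ 428.7 -356.1  125. ]
body P1 [595.94377179 262.46168882  40.        ] [596.07266123 268.87215842  46.        ]
body P2 [468.23623975 308.9978359   40.        ] [473.46452556 315.11864707  46.        ]
body P3 [ 431.68462119 -353.40205217   40.        ] [ 431.14652028 -352.47896767   46.        ]
beaker [417.04761919 192.71974777  85.        ] [416.81898098 193.83295162  85.        ]
jar [ 422.81897327 -214.27462369  100.        ] [ 426.41723144 -212.18611484  100.        ]
bottle [ 556.05911954 -495.15176849  150.        ]
roof (570, 66) [715.   47.4]
roof (668, 66) [716.5 -25.3]
roof (572, 285) [550.7  40.7]
roof (673, 285) [552.3 -32.8]
roof (595, 180) [629.   26.3]
roof (648, 180) [629.9 -12.6]
roof (594, 280) [554.7  24.8]
roof (650, 280) [555.6 -16. ]
roof scene (222, 32) [546.4 -28.6]
roof scene (58, 130) [719.3 -19.9]
roof scene (105, 178) [716.1  43.7]
roof scene (272, 88) [551.7  47.4]
flare [530.2  45.9]
flare [534.4 -41.9]
tray [ 687. -263.]
tray [ 658.9 -407.5]
tray [ 493.4 -375.3]
tray [ 519.9 -229.4]
trayS [ 661.2 -403.6]
trayS [ 499.3 -374.4]
trayS [ 528.  -229.2]
trayS [ 688.8 -256.8]
```

>>> step_arm([
  [[0,0,0,0,0,-8.5,85],[0,0,0,0,0,-8.5,85],[-31.5,-20.3,2,0,0,0,85],[-31.5,-20.3,2,0,0,0,85],[-31.5,-20.3,2,0,0,0,85],[-31.5,-20.3,2,0,0,0,85],[-31.5,-20.3,2,0,0,0,85],[-31.5,-20.3,2,0,0,0,85],[-31.5,-20.3,2,0,0,0,85],[-31.5,-20.3,2,0,0,0,85],[-31.5,-20.3,2,0,0,0,85],[-31.5,-20.3,2,0,0,0,85],[-31.5,-20.3,2,0,0,0,85],[-31.5,-20.3,2,0,0,0,85],[-31.5,-20.3,2,0,0,0,85],[-31.5,-20.3,2,0,0,0,85]],
])

```text
time: 2.35
position: [593.7, 262.8, 203.2]
tool_rot: [0.058, -3.141, -0.0]
ft_force: [-0.3, 0.4, 0.5]
gripper_width: 84.9
```

```bash
cat >> h.py <<'E'
from scipy.spatial.transform import Rotation as Ro
def st(r):
    s=r.read_state();R=Ro.from_rotvec(s["tool_rot"]).as_matrix()
    print("t%.2f"%s["time"],"pos",s["position"].round(1),"yawY",np.degrees(np.arctan2(R[1,1],R[0,1])).round(2),"tilt",np.degrees(np.arccos(-R[2,2])).round(2),"F",s["ft_force"].round(1),"w",round(s["gripper_width"],1),"j",s["joint_positions"].round(2))
    return s,R
def to(s,R,P): print("to",P,"tool:",(R.T@(np.array(P)-s["position"])).round(1))
E
python3 - <<'E'
from rig import r,eyes,models
from h import *
s,R=st(r);to(s,R,(593.5,267,200))
c=eyes.calibration("wrist");im=eyes.get_image("wrist")[...,::-1].copy();cv2.imwrite("pics/w1.png",im)
E
```

```text
t2.35 pos [593.7 262.8 203.2] yawY 92.11 tilt 0.0 F [-0.3  0.4  0.5] w 84.9 j [ 0.36  0.55  1.24  0.    1.35 -1.25]
to (593.5, 267, 200) tool: [0.  4.2 3.2]
```

View pics/w1.png

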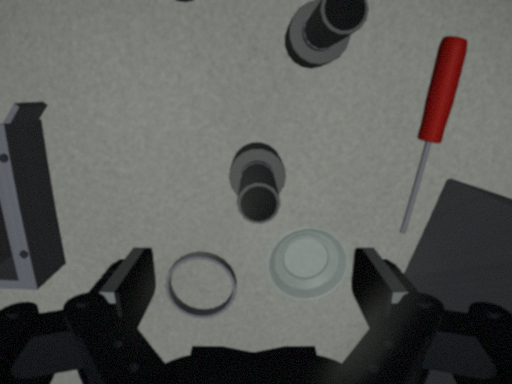

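```bash
python3 - <<'E'
from rig import r,eyes,models
from h import *
c=eyes.calibration("wrist");s,R=st(r)
print(onz(c,(259,203),125),onz(c,(257,172),46),onz(c,(344,11),125),proj(c,[s["position"]]))
print("bodywidth", onz(c,(229,175),46)-onz(c,(286,175),46), "P2 body w",onz(c,(287,38),46)-onz(c,(350,38),46))
for q in [(43,104),(20,104),(37,288),(14,121)]: print("roof",onz(c,q,58))
E
```

```text
t2.40 pos [597.2 259.4 202.3] yawY 91.93 tilt 0.06 F [ 4.2 -2.2 -0.2] w 85.1 j [ 0.35  0.55  1.24 -0.    1.36 -1.25]
[597.61023164 262.61110436 125.        ] [593.71486852 261.88479385  46.        ] [474.81051602 309.20669651 125.        ] [[254.73513101 253.05392197]]
bodywidth [  1.75810169 -51.46229024   0.        ] P2 body w [  2.60345007 -52.38418511   0.        ]
roof [537.13564125  77.04257578  58.        ]
roof [537.11371737  55.48517081  58.        ]
roof [717.31451444  44.20438753  58.        ]
roof [551.70102068  47.82620729  58.        ]
```

>>> step_arm([
  [[3.2,7,5,0,0,-0.5,85],[0,0,30,0,0,0,85],[0,0,32,0,0,0,85],[0,0,32,0,0,0,85],[0,0,22,0,0,0,85],[0,0,0,0,0,0,85],[0,0,0,0,0,0,25],[0,0,0,0,0,0,25],[0,0,0,0,0,0,25],[0,0,0,0,0,0,25],[0,0,0,0,0,0,25],[0,0,0,0,0,0,25]],
])

```text
time: 3.6
position: [589.7, 270.4, 83.5]
tool_rot: [-0.071, 3.139, 0.0]
ft_force: [1.1, -3.5, 5.7]
gripper_width: 28.7
```

```bash
python3 - <<'E'
from rig import r
from h import *
s,R=st(r)
to(s,R,(505,2.5,s["position"][2]+15))
E
```

```text
t3.60 pos [589.7 270.4  83.5] yawY 92.6 tilt 0.11 F [ 1.1 -3.5  5.7] w 28.7 j [ 0.37  0.66  1.35 -0.    1.13 -1.24]
to (505, 2.5, np.float64(98.46736808346003)) tool: [  96.7 -263.8  -15.2]
```

>>> step_arm([
  [[0,0,-10,0,0,0,25],[0,0,-25,0,0,0,25],[0,0,-25,0,0,0,25],[6,-14,0,0,0,0,25],[12.5,-29.5,0,0,0,0,25],[12.5,-30,0,0,0,0,25],[12.5,-30,0,0,0,0,25],[12.5,-30,0,0,0,0,25],[12.5,-30,0,0,0,0,25],[12.5,-30,0,0,0,0,25],[12.5,-30,0,0,0,0,25],[12.5,-26,0,0,0,0,25],[6,-14.3,0,0,0,0,25],[0,0,0,0,0,0,25],[0,0,0,0,0,0,25],[0,0,0,0,0,0,25]],
])

```text
time: 5.2
position: [489.4, 2.8, 142.4]
tool_rot: [-0.073, 3.141, 0.0]
ft_force: [-0.6, 0.3, -2.1]
gripper_width: 29.0
```

```bash
python3 - <<'E'
from rig import r,eyes
from h import *
s,R=st(r);to(s,R,(492.3,1.9,s["position"][2]))
c=eyes.calibration("wrist")
for n in ["wrist","top","scene"]: cv2.imwrite(f"pics/{n}2.png",eyes.get_image(n)[...,::-1])
pickle.dump(c,open("w2.pkl","wb"))
t=cv2.imread("pics/top2.png");crop(t,200,120,100,110,6,"pics/t2c.png")
t=cv2.imread("pics/scene2.png");crop(t,190,150,140,110,5,"pics/s2c.png")
st(r)
E
```

```text
t5.20 pos [489.4   2.8 142.4] yawY 92.65 tilt 0.02 F [-0.6  0.3 -2.1] w 29.0 j [-0.07  0.26  1.79  0.    1.09 -1.69]
to (492.3, 1.9, np.float64(142.44100839281109)) tool: [-2.9 -1.   0. ]
t5.35 pos [489.3   2.7 142.2] yawY 92.67 tilt 0.01 F [ 0.  -0.7 -2.4] w 28.9 j [-0.07  0.26  1.79  0.    1.09 -1.69]
```

View pics/wrist2.png

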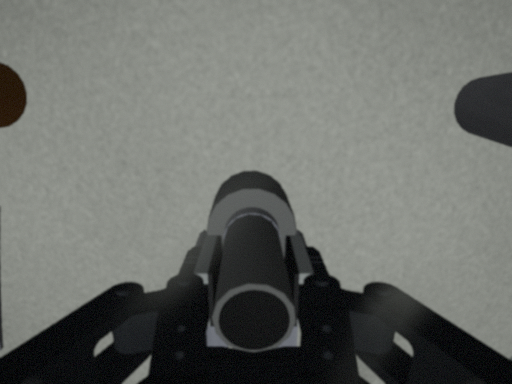

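View pics/t2c.png

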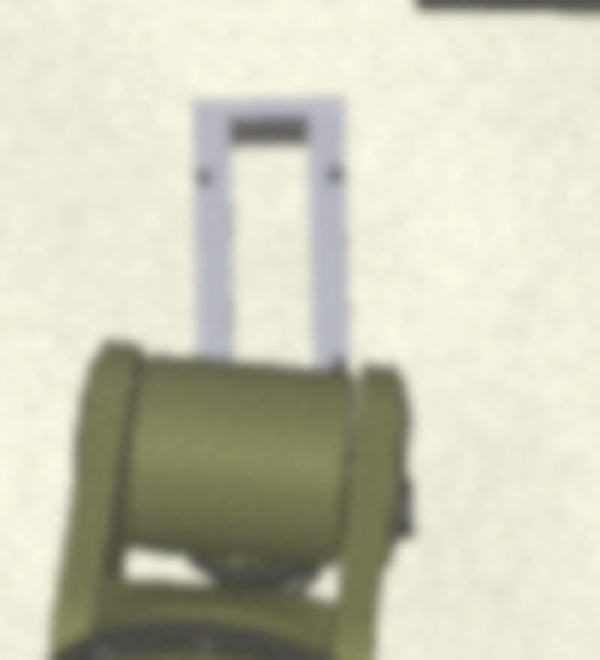

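View pics/s2c.png

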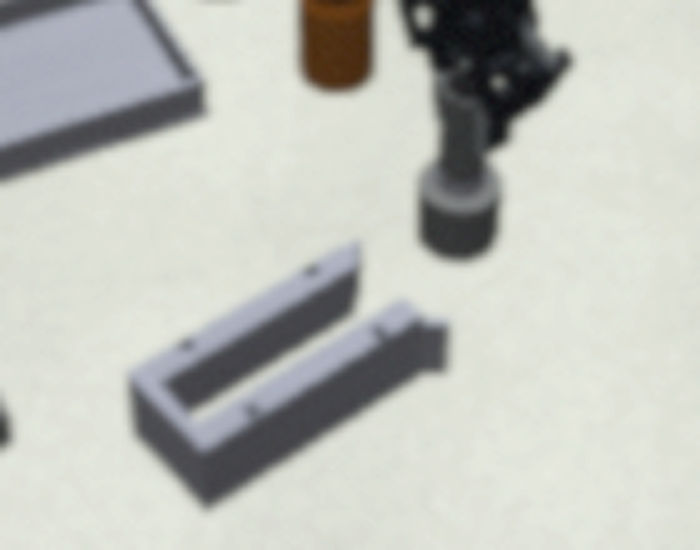

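```bash
python3 - <<'E'
from h import *
c=pickle.load(open("w2.pkl","rb"));C=pickle.load(open("cal.pkl","rb"))
print(onz(c,(254,318),184),onz(c,(252,212),105), "tcp 489.4 2.8")
S=C["scene"];T=C["top"]
f=lambda x,y:(190+(x+.5)/5-.5,150+(y+.5)/5-.5)
print("neck top-ish body top", onz(S,f(459,183),105))
g=lambda x,y:(200+(x+.5)/6-.5,120+(y+.5)/6-.5)
for q in [(195,100),(345,97),(197,350),(350,350),(231,140),(308,140),(231,350),(314,350)]: print(q,onz(T,g(*q),58)[:2].round(1))
for q in [(360,240),(133,376),(205,447),(405,300)]: print("S",onz(S,f(*q),58)[:2].round(1))
E
```

```text
[494.30047156   2.55422844 184.        ] [482.47116848   1.07197085 105.        ] tcp 489.4 2.8
neck top-ish body top [493.80265728   2.02360485 105.        ]
(195, 100) [714.6  47.5]
(345, 97) [717.7 -26.6]
(197, 350) [589.   42.5]
(350, 350) [590.6 -32. ]
(231, 140) [694.6  29.1]
(308, 140) [695.4  -8.9]
(231, 350) [589.4  25.9]
(314, 350) [590.2 -14.5]
S [543.3 -31.2]
S [716.3 -22.2]
S [711.8  46.4]
S [551.6  25. ]
```

>>> step_arm([
  [[0,-1.1,15,0,0,0.2,25],[0,0,25,0,0,0,25],[0,0,14,0,0,0,25],[0,0,3,0,0,0,25],[-10,0,0,0,0,0,25],[-15,0,0,0,0,0,25],[-12,0,0,0,0,0,25],[-8,0,0,0,0,0,25],[-8,0,0,0,0,0,25],[-8,0,0,0,0,0,25],[-8,0,0,0,0,0,25]],
])

```text
time: 6.45
position: [558.7, 3.9, 85.4]
tool_rot: [-0.066, 3.141, -0.0]
ft_force: [-0.3, 0.5, -2.3]
gripper_width: 28.6
```

>>> step_arm([
  [[-10,0,0,0,0,0,25],[-15,0,0,0,0,0,25],[-15,0,0,0,0,0,25],[-15,0,0,0,0,0,25],[-15,0,0,0,0,0,25],[-15,0,0,0,0,0,25],[-12,0,0,0,0,0,25],[-4,0,0,0,0,0,25],[0,0,1.5,0,0,0,25],[0,0,0,0,0,0,25]],
])

```text
time: 7.45
position: [659.0, 8.3, 83.6]
tool_rot: [-0.066, 3.141, 0.0]
ft_force: [1.4, 3.6, -4.2]
gripper_width: 28.7
```

```bash
python3 - <<'E'
from rig import r,eyes
from h import *
st(r)
cv2.imwrite("pics/s3.png",eyes.get_image("scene")[...,::-1])
crop(cv2.imread("pics/s3.png"),190,130,140,130,5,"pics/s3c.png")
E
```

```text
t7.45 pos [659.    8.3  83.6] yawY 92.42 tilt 0.02 F [ 1.4  3.6 -4.2] w 28.7 j [-0.04  0.68  1.32  0.    1.14 -1.66]
```

View pics/s3c.png

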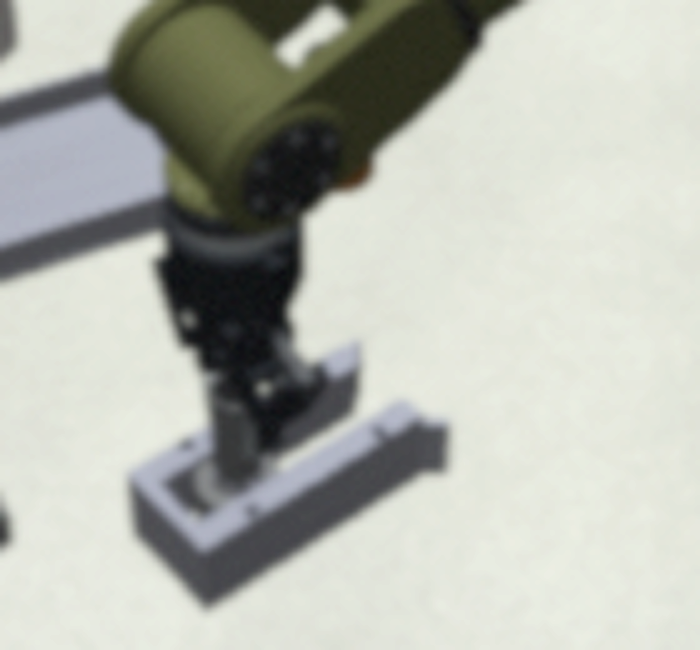

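>>> step_arm([
  [[0,0,0.7,0,0,0,25],[0,0,0,0,0,0,85],[0,0,0,0,0,0,85],[0,0,0,0,0,0,85],[0,0,0,0,0,0,85],[0,0,-30,0,0,0,85],[0,0,-40,0,0,0,85],[0,0,-30,0,0,0,85],[8,16,0,0,0,0,85],[18,31,0,0,0,0,85],[18,31,0,0,0,0,85],[18,31,0,0,0,0,85],[18,31,0,0,0,0,85],[18,31,0,0,0,0,85],[18,32,0,0,0,0,85],[18,32,0,0,0,0,85],[18,32,0,0,0,0,85],[17,31,0,0,0,0,85],[7.5,15,0,0,0,0,85],[0,0,0,0,0,0,85]],
])

```text
time: 9.5
position: [468.4, 314.7, 182.7]
tool_rot: [0.07, -3.14, 0.0]
ft_force: [-0.2, -0.2, -0.5]
gripper_width: 84.8
```

>>> step_arm([
  [[0,0,0,0,0,0,85],[0,0,0,0,0,0,85]],
])

```text
time: 9.7
position: [470.1, 312.4, 182.9]
tool_rot: [0.064, -3.141, 0.0]
ft_force: [0.0, -0.2, 0.2]
gripper_width: 84.8
```

```bash
python3 - <<'E'
from rig import r,eyes
from h import *
s,R=st(r);to(s,R,(469.5,313.5,82.5))
c=eyes.calibration("wrist");pickle.dump(c,open("w4.pkl","wb"))
for n in ["wrist","top","scene"]: cv2.imwrite(f"pics/{n}4.png",eyes.get_image(n)[...,::-1])
crop(cv2.imread("pics/top4.png"),200,120,100,110,5,"pics/t4c.png")
crop(cv2.imread("pics/scene4.png"),190,150,140,110,5,"pics/s4c.png")
E
```

```text
t9.70 pos [470.1 312.4 182.9] yawY 92.35 tilt 0.02 F [ 0.  -0.2  0.2] w 84.8 j [ 0.52  0.37  1.54 -0.    1.23 -1.09]
to (469.5, 313.5, 82.5) tool: [  0.6   1.1 100.4]
```

View pics/wrist4.png

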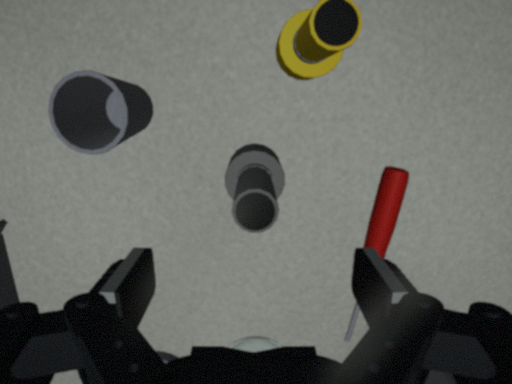

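View pics/t4c.png

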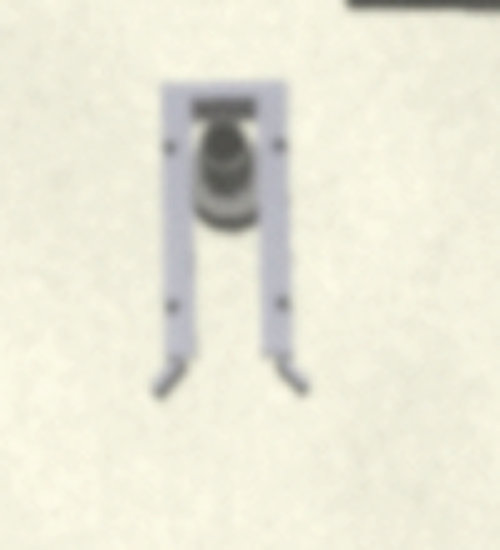

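View pics/s4c.png

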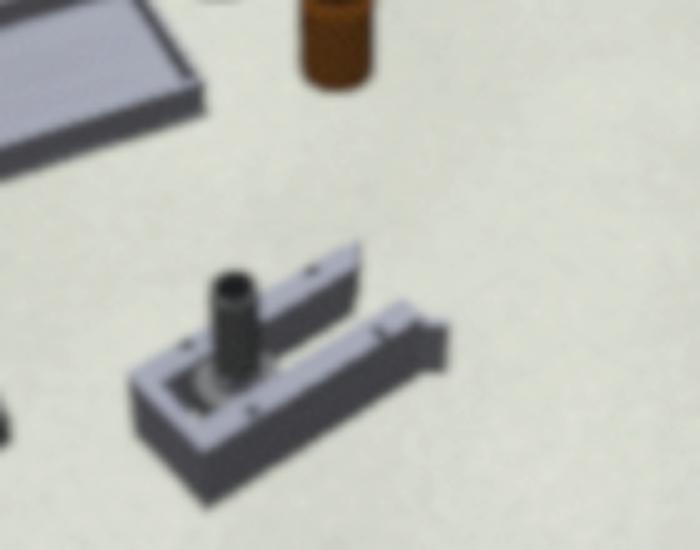

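```bash
python3 - <<'E'
from rig import r,eyes
from h import *
C=pickle.load(open("cal.pkl","rb"))
c=pickle.load(open("w4.pkl","rb"));print(onz(c,(256,211),125))
g=lambda x,y:(200+(x+.5)/5-.5,120+(y+.5)/5-.5);f=lambda x,y:(190+(x+.5)/5-.5,150+(y+.5)/5-.5)
print("P1 in gauge",onz(C["top"],g(224,141),125),onz(C["scene"],f(235,285),125))
s,R=st(r);to(s,R,(469.8,313.2,82.5))
E
```

```text
[469.60638553 313.38951752 125.        ]
P1 in gauge [663.5282349    7.24442891 125.        ] [660.26819501   5.81859584 125.        ]
t9.85 pos [470.  312.6 183. ] yawY 92.34 tilt 0.01 F [ 0.7 -0.3 -0.1] w 84.7 j [ 0.52  0.37  1.54 -0.    1.23 -1.09]
to (469.8, 313.2, 82.5) tool: [  0.2   0.6 100.5]
```

>>> step_arm([
  [[0,0.8,20,0,0,0,85],[0,0,35,0,0,0,85],[0,0,30,0,0,0,85],[0,0,14.5,0,0,0,85],[0,0,0,0,0,0,85],[0,0,0,0,0,0,25],[0,0,0,0,0,0,25],[0,0,0,0,0,0,25],[0,0,0,0,0,0,25],[0,0,0,0,0,0,25],[0,0,0,0,0,0,25]],
])

```text
time: 10.95
position: [469.9, 314.3, 84.6]
tool_rot: [-0.066, 3.14, 0.001]
ft_force: [-0.7, -2.3, 6.0]
gripper_width: 28.8
```

>>> step_arm([
  [[0,0,-10,0,0,0,25],[0,0,-28,0,0,0,25],[0,0,-32,0,0,0,25],[0,0,-25,0,0,0,25],[-0.5,-16.5,0,0,0,0,25],[-1.2,-31,0,0,0,0,25],[-1.2,-31,0,0,0,0,25],[-1.2,-31,0,0,0,0,25],[-1.2,-31,0,0,0,0,25],[-1.2,-31,0,0,0,0,25],[-1.2,-31,0,0,0,0,25],[-1.2,-31,0,0,0,0,25],[-1.2,-31,0,0,0,0,25],[-1.2,-31,0,0,0,0,25],[-0.5,-17,0,0,0,0,25],[0,0,0,0,0,0,25],[0,0,0,0,0,0,25],[0,0,0,0,0,0,25]],
])

```text
time: 12.75
position: [494.1, 2.9, 178.3]
tool_rot: [0.067, -3.14, -0.0]
ft_force: [0.6, 1.0, -2.5]
gripper_width: 28.8
```

```bash
python3 - <<'E'
from rig import r,eyes
from h import *
s,R=st(r);to(s,R,(494.5,1.6,84.5))
c=eyes.calibration("wrist");pickle.dump(c,open("w5.pkl","wb"))
cv2.imwrite("pics/w5.png",eyes.get_image("wrist")[...,::-1])
E
```

```text
t12.75 pos [494.1   2.9 178.3] yawY 92.45 tilt 0.04 F [ 0.6  1.  -2.5] w 28.8 j [-0.07  0.23  1.74  0.    1.17 -1.68]
to (494.5, 1.6, 84.5) tool: [-0.4 -1.4 93.8]
```

View pics/w5.png

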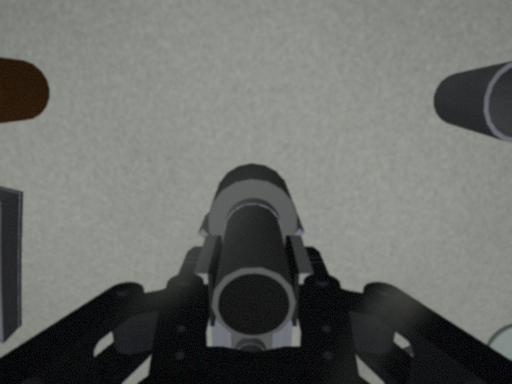

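>>> step_arm([
  [[0,-1.4,15,0,0,0,25],[0,0,30,0,0,0,25],[0,0,30,0,0,0,25],[0,0,15,0,0,0,25],[0,0,2.6,0,0,0,25],[-10,0,0,0,0,0,25],[-15,0,0,0,0,0,25],[-12,0,0,0,0,0,25],[-8,0,0,0,0,0,25],[-8,0,0,0,0,0,25],[-8,0,0,0,0,0,25],[-8,0,0,0,0,0,25]],
])

```text
time: 14.0
position: [564.1, 4.1, 86.1]
tool_rot: [-0.066, 3.141, 0.0]
ft_force: [0.8, -0.2, -2.7]
gripper_width: 29.1
```

>>> step_arm([
  [[-12,0,0,0,0,0,25],[-14,0,0,0,0,0,25],[-8,0,0,0,0,0,25],[0,0,1,0,0,0,25],[0,0,1.2,0,0,0,25],[0,0,0,0,0,0,25],[0,0,0,0,0,0,85],[0,0,0,0,0,0,85],[0,0,0,0,0,0,85],[0,0,0,0,0,0,85],[0,0,-30,0,0,0,85],[0,0,-40,0,0,0,85],[0,0,-30,0,0,0,85],[8,-15,0,0,0,0,85],[15,-29,0,0,0,0,85],[15,-29,0,0,0,0,85]],
])

```text
time: 15.6
position: [561.6, -69.9, 183.1]
tool_rot: [0.068, -3.14, -0.0]
ft_force: [0.0, -1.0, -0.4]
gripper_width: 85.1
```

>>> step_arm([
  [[15.5,-29.5,0,0,0,0,85],[15.5,-29.5,0,0,0,0,85],[15.5,-29.5,0,0,0,0,85],[15.5,-29.5,0,0,0,0,85],[15.5,-29.5,0,0,0,0,85],[15.5,-29.5,0,0,0,0,85],[15.5,-29.5,0,0,0,0,85],[15.5,-29.5,0,0,0,0,85],[15,-29,0,0,0,0,85],[8,-15,0,0,0,0,85],[0,0,0,0,0,0,85],[0,0,0,0,0,0,85]],
])

```text
time: 16.8
position: [427.5, -354.6, 183.4]
tool_rot: [0.066, -3.141, -0.001]
ft_force: [0.4, 0.7, 0.5]
gripper_width: 85.2
```

```bash
python3 - <<'E'
from rig import r,eyes
from h import *
s,R=st(r);to(s,R,(429.5,-355.5,84))
c=eyes.calibration("wrist");pickle.dump(c,open("w6.pkl","wb"))
for n in ["wrist","top","scene"]: cv2.imwrite(f"pics/{n}6.png",eyes.get_image(n)[...,::-1])
crop(cv2.imread("pics/top6.png"),200,120,100,110,5,"pics/t6c.png")
crop(cv2.imread("pics/scene6.png"),190,150,140,110,5,"pics/s6c.png")
E
```

```text
t16.80 pos [ 427.5 -354.6  183.4] yawY 92.4 tilt 0.04 F [0.4 0.7 0.5] w 85.2 j [-0.76  0.36  1.56  0.    1.22 -2.37]
to (429.5, -355.5, 84) tool: [-2.  -1.1 99.4]
```

View pics/wrist6.png

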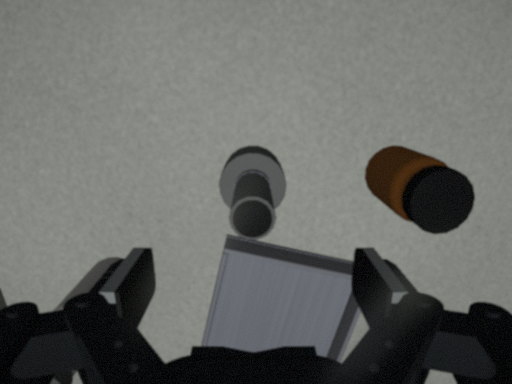

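View pics/t6c.png

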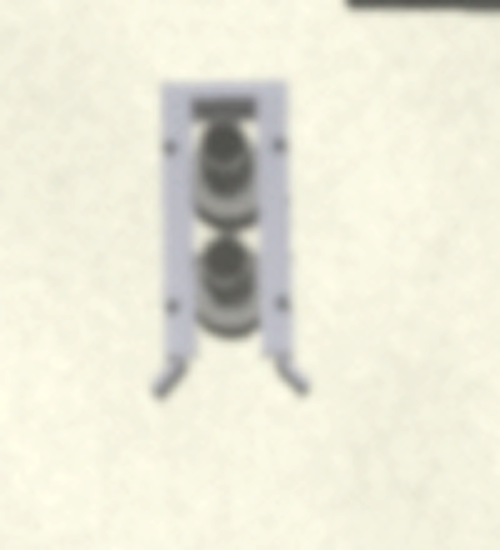

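View pics/s6c.png

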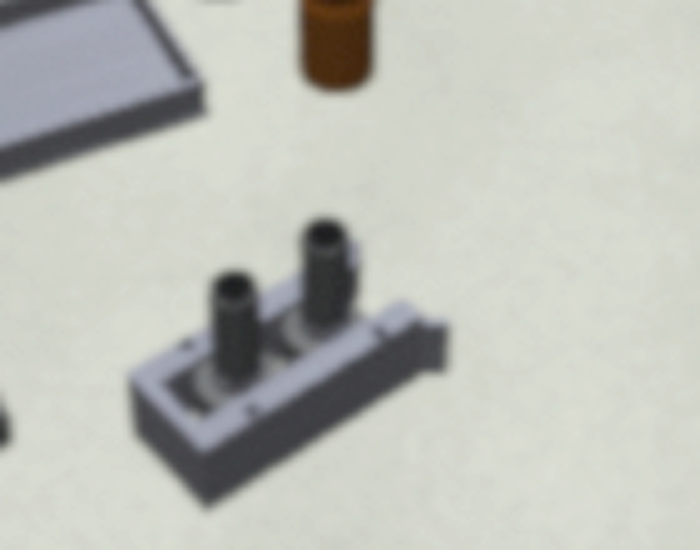

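```bash
python3 - <<'E'
from rig import r,eyes
from h import *
c=pickle.load(open("w6.pkl","rb"));p=onz(c,(253,217),125);print(p)
C=pickle.load(open("cal.pkl","rb"))
g=lambda x,y:(200+(x+.5)/5-.5,120+(y+.5)/5-.5);f=lambda x,y:(190+(x+.5)/5-.5,150+(y+.5)/5-.5)
print("P1",onz(C["top"],g(224,141),125),onz(C["scene"],f(235,285),125))
print("P2",onz(C["top"],g(226,254),125),onz(C["scene"],f(326,233),125))
s,R=st(r);p[2]=84;to(s,R,p)
E
```

```text
[ 431.15480432 -355.22037697  125.        ]
P1 [663.5282349    7.24442891 125.        ] [660.26819501   5.81859584 125.        ]
P2 [598.84196322   4.33460122 125.        ] [594.76355346   3.53639625 125.        ]
t16.95 pos [ 428.  -354.1  183.7] yawY 92.49 tilt 0.01 F [-0.1 -0.  -0.3] w 85.3 j [-0.76  0.35  1.56  0.    1.22 -2.37]
to [ 431.15480432 -355.22037697   84.        ] tool: [-3.1 -1.3 99.7]
```

>>> step_arm([
  [[-2.8,-1.3,20,0,0,0,85],[0,0,35,0,0,0,85],[0,0,30,0,0,0,85],[0,0,14.5,0,0,0,85],[0,0,0,0,0,0,85],[0,0,0,0,0,0,25],[0,0,0,0,0,0,25],[0,0,0,0,0,0,25],[0,0,0,0,0,0,25],[0,0,0,0,0,0,25],[0,0,0,0,0,0,25]],
])

```text
time: 18.05
position: [430.6, -356.3, 85.2]
tool_rot: [-0.066, 3.14, -0.001]
ft_force: [-1.3, 2.9, 6.7]
gripper_width: 28.8
```

>>> step_arm([
  [[0,0,-10,0,0,0,25],[0,0,-30,0,0,0,25],[0,0,-35,0,0,0,25],[0,0,-30,0,0,0,25],[0,0,-15,0,0,0,25],[-3,14,0,0,0,0,25],[-7,32,0,0,0,0,25],[-7,33,0,0,0,0,25],[-7,33,0,0,0,0,25],[-7,33,0,0,0,0,25],[-7,33,0,0,0,0,25],[-7,33,0,0,0,0,25],[-7,33,0,0,0,0,25],[-7,33,0,0,0,0,25],[-7,33,0,0,0,0,25],[-7,30,0,0,0,0,25],[-3,14,0,0,0,0,25],[0,0,0,0,0,0,25],[0,0,0,0,0,0,25],[0,0,0,0,0,0,25]],
])

```text
time: 20.05
position: [491.1, -0.2, 204.1]
tool_rot: [0.065, -3.141, 0.0]
ft_force: [0.8, -0.3, -1.9]
gripper_width: 28.9
```

```bash
python3 - <<'E'
from rig import r,eyes
from h import *
s,R=st(r);to(s,R,(491.5,1.4,85))
cv2.imwrite("pics/w7.png",eyes.get_image("wrist")[...,::-1])
cv2.imwrite("pics/s7.png",eyes.get_image("scene")[...,::-1])
E
```

```text
t20.05 pos [ 4.911e+02 -2.000e-01  2.041e+02] yawY 92.36 tilt 0.03 F [ 0.8 -0.3 -1.9] w 28.9 j [-0.07  0.19  1.72 -0.    1.23 -1.69]
to (491.5, 1.4, 85) tool: [ -0.5   1.6 119.1]
```

View pics/w7.png

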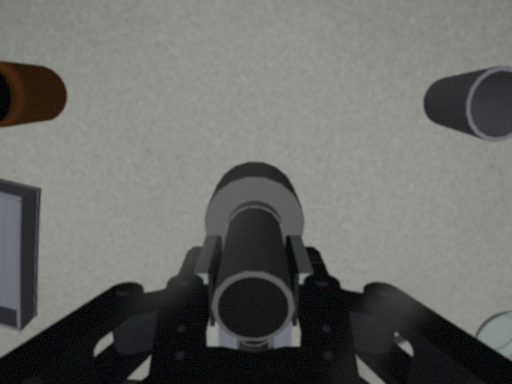

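View pics/s7.png

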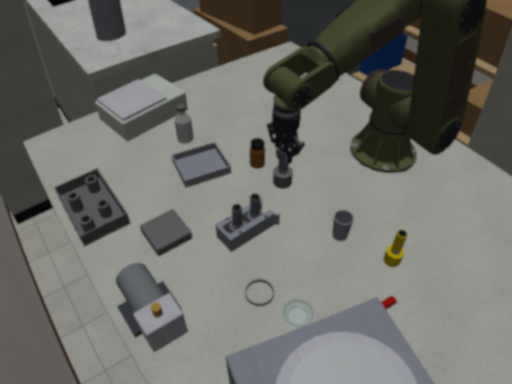

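>>> step_arm([
  [[0,1.6,15,0,0,0,25],[0,0,35,0,0,0,25],[0,0,35,0,0,0,25],[0,0,25,0,0,0,25],[0,0,8,0,0,0,25],[0,0,0,0,0,0,25],[-10,0,0,0,0,0,25],[-12,0,0,0,0,0,25],[-8,0,0,0,0,0,25],[-5,0,0,0,0,0,25],[-3,0,0,0,0,0,25],[-2,0,0,0,0,0,25],[-2,0,0,0,0,0,25]],
])

```text
time: 21.45
position: [533.2, 4.0, 86.3]
tool_rot: [0.066, -3.141, -0.0]
ft_force: [0.2, 0.0, -1.5]
gripper_width: 28.5
```

>>> step_arm([
  [[-2,0,0,0,0,0,25],[-2,0,0,0,0,0,25],[-1,0,0,0,0,0,25],[0,0,0,0,0,0,25]],
])

```text
time: 21.85
position: [538.2, 4.1, 86.2]
tool_rot: [0.066, -3.141, 0.0]
ft_force: [-1.2, -1.0, -1.8]
gripper_width: 29.0
```

>>> step_arm([
  [[-1.5,0,0,0,0,0,25],[-1.5,0,0,0,0,0,25],[-1.5,0,0,0,0,0,25],[0,0,0,0,0,0,25]],
])

```text
time: 22.25
position: [542.0, 3.8, 85.9]
tool_rot: [0.066, -3.138, 0.002]
ft_force: [-3.5, -5.8, -1.2]
gripper_width: 28.8
```

>>> step_arm([
  [[-1.5,0,0,0,0,0,25],[0,0,0,0,0,0,25]],
])

```text
time: 22.45
position: [543.4, 3.9, 85.8]
tool_rot: [0.066, -3.138, 0.001]
ft_force: [-5.9, -5.4, -1.7]
gripper_width: 28.8
```

```bash
python3 - <<'E'
from rig import r,eyes
from h import *
st(r)
im=eyes.get_image("scene")[...,::-1].copy()
crop(im,190,130,140,130,5,"pics/s8c.png")
E
```

```text
t22.45 pos [543.4   3.9  85.8] yawY 92.42 tilt 0.17 F [-5.9 -5.4 -1.7] w 28.8 j [-0.06  0.45  1.68 -0.    1.01 -1.67]
```

View pics/s8c.png

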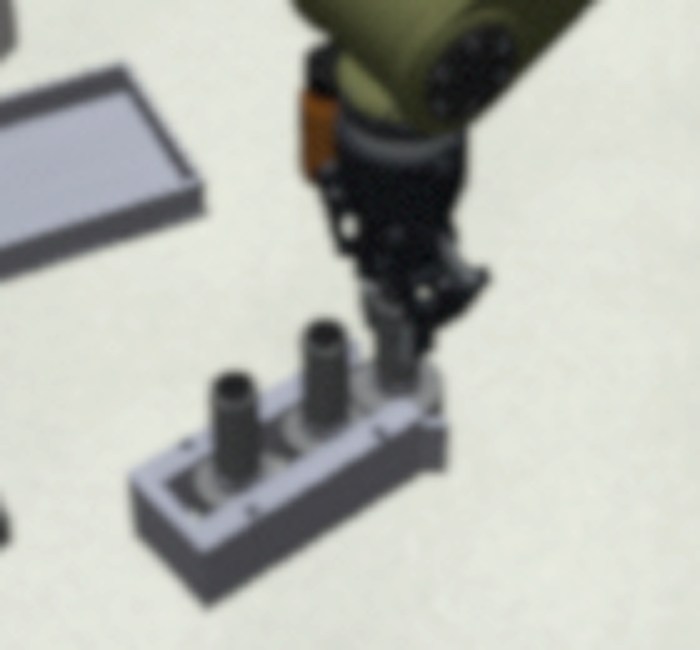

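>>> step_arm([
  [[5,0,0,0,0,0,25],[15,0,0,0,0,0,25],[25,0,0,0,0,0,25],[0,0,-15,0,0,0,25],[0,0,-30,0,0,0,25],[0,0,-30,0,0,0,25],[-4,-15,0,0,0,0,25],[-7,-29,0,0,0,0,25],[-7,-29,0,0,0,0,25],[-7,-29,0,0,0,0,25],[-7,-29,0,0,0,0,25],[-7,-29,0,0,0,0,25],[-7,-29,0,0,0,0,25],[-7.5,-30,0,0,0,0,25],[-7.5,-30,0,0,0,0,25],[-7.5,-30,0,0,0,0,25],[-7.5,-29,0,0,0,0,25],[-4,-15,0,0,0,0,25],[0,0,0,0,0,0,25],[0,0,0,0,0,0,25]],
])

```text
time: 24.5
position: [592.4, -316.8, 160.1]
tool_rot: [0.066, -3.14, -0.001]
ft_force: [0.3, 0.5, -1.6]
gripper_width: 28.7
```

```bash
python3 - <<'E'
from rig import r,eyes
from h import *
s,R=st(r);to(s,R,(592,-317.5,91))
im=eyes.get_image("scene")[...,::-1].copy()
crop(im,120,80,200,160,4,"pics/s9c.png")
E
```

```text
t24.50 pos [ 592.4 -316.8  160.1] yawY 92.39 tilt 0.08 F [ 0.3  0.5 -1.6] w 28.7 j [-0.55  0.63  1.21  0.    1.3  -2.16]
to (592, -317.5, 91) tool: [ 0.3 -0.8 69.1]
```

View pics/s9c.png

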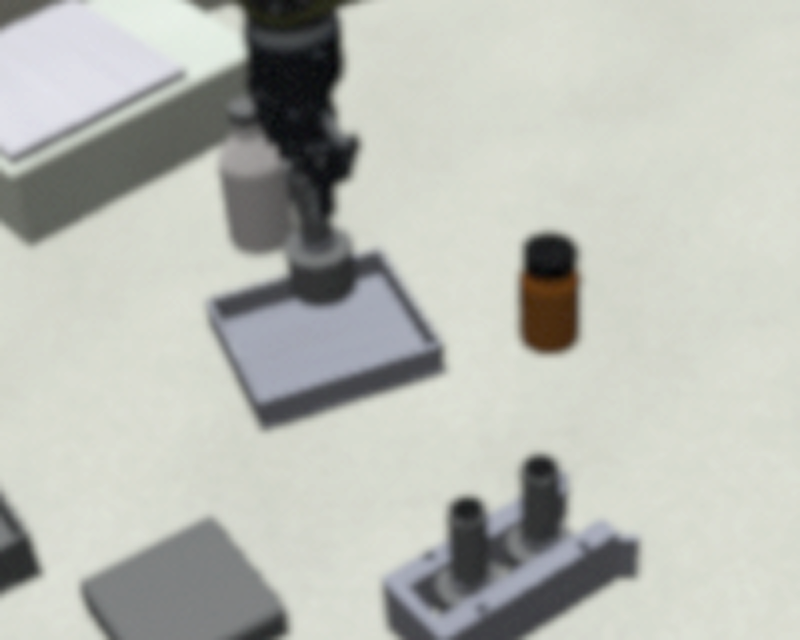

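>>> step_arm([
  [[0,-0.8,15,0,0,0,25],[0,0,25,0,0,0,25],[0,0,18,0,0,0,25],[0,0,7,0,0,0,25],[0,0,2,0,0,0,25],[0,0,1.5,0,0,0,25],[0,0,1,0,0,0,25],[0,0,0,0,0,0,25]],
])

```text
time: 25.35
position: [593.0, -317.6, 92.4]
tool_rot: [-0.066, 3.14, -0.001]
ft_force: [-1.3, 0.2, -2.1]
gripper_width: 28.8
```

>>> step_arm([
  [[0,0,1,0,0,0,25],[0,0,1,0,0,0,25],[0,0,0,0,0,0,25]],
])

```text
time: 25.65
position: [593.0, -317.7, 90.1]
tool_rot: [-0.066, 3.14, -0.0]
ft_force: [-0.3, -0.2, 0.4]
gripper_width: 28.9
```

Contact (weight taken up). Release, rise and check.

>>> step_arm([
  [[0,0,0,0,0,0,85],[0,0,0,0,0,0,85],[0,0,0,0,0,0,85],[0,0,0,0,0,0,85],[0,0,0,0,0,0,85],[0,0,-25,0,0,0,85],[0,0,-40,0,0,0,85],[0,0,-40,0,0,0,85],[0,0,-20,0,0,0,85],[25,20,0,0,0,0,85],[30,25,0,0,0,0,85],[30,25,0,0,0,0,85],[25,25,0,0,0,0,85],[20,25,0,0,0,0,85],[10,15,0,0,0,0,85],[0,0,0,0,0,0,85],[0,0,0,0,0,0,85]],
])

```text
time: 27.35
position: [447.6, -188.8, 215.2]
tool_rot: [-0.067, 3.14, -0.001]
ft_force: [-0.0, -0.2, 0.4]
gripper_width: 85.5
```

```bash
python3 - <<'E'
from rig import r,eyes
from h import *
st(r)
for n in ["top","scene"]: cv2.imwrite(f"pics/{n}10.png",eyes.get_image(n)[...,::-1])
crop(cv2.imread("pics/scene10.png"),150,90,190,160,4,"pics/s10c.png")
crop(cv2.imread("pics/top10.png"),200,110,200,140,4,"pics/t10c.png")
E
```

```text
t27.35 pos [ 447.6 -188.8  215.2] yawY 92.43 tilt 0.06 F [-0.  -0.2  0.4] w 85.5 j [-0.47  0.17  1.72 -0.    1.25 -2.09]
```

View pics/s10c.png

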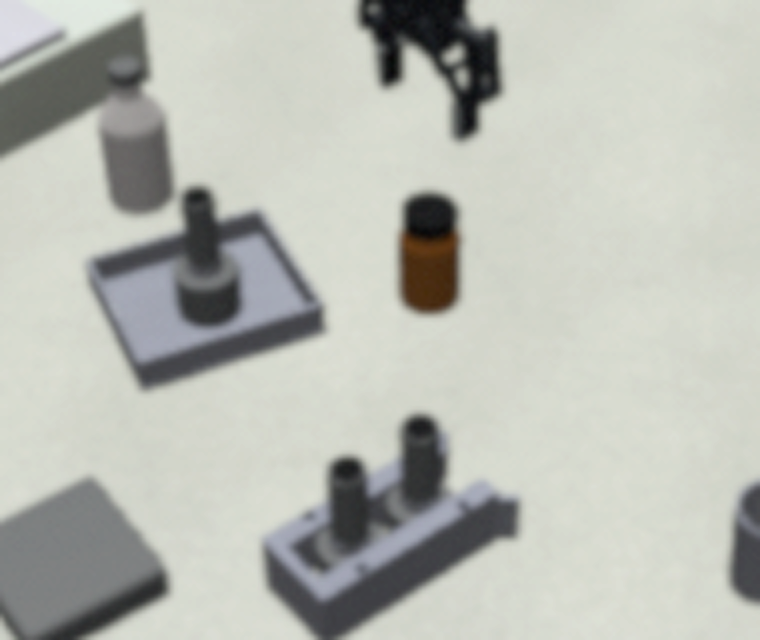

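View pics/t10c.png

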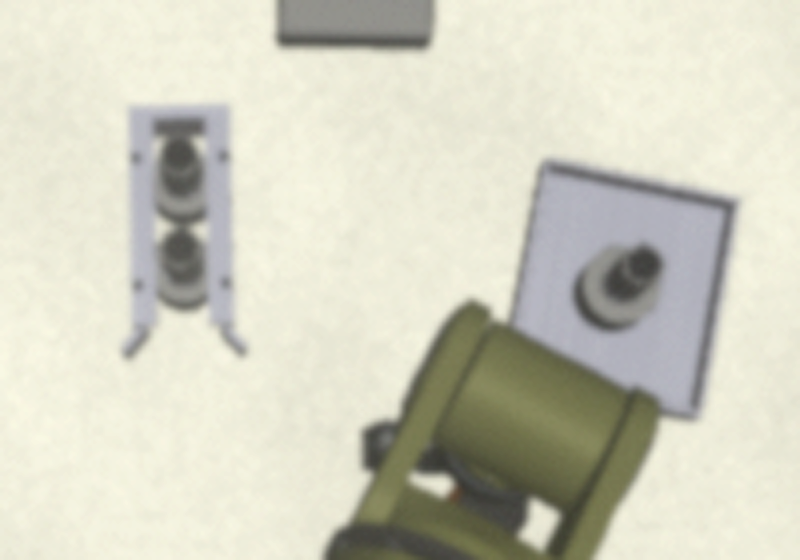

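View pics/scene10.png

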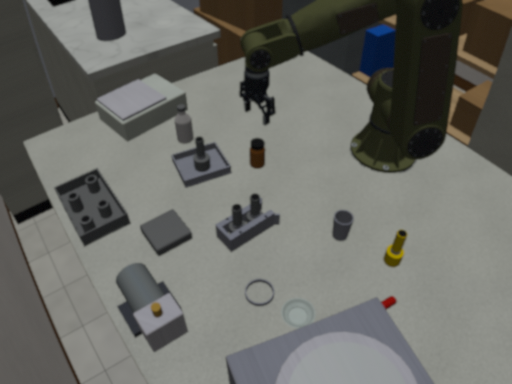

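```bash
python3 -c "
from rig import r
print(r.close_job())"
```

```text
the job is handed in; nothing more can be done
None
```

All three couplers were tried in the gauge: two went in and are standing in the channel, and the third jammed and is standing in the reject tray. I handed the job in at about 27.5 s of the 72 s allowed; no verdict is reported.

- **The two that fit:** these are the couplers from the left side of the bench. Both slid in with no noticeable force and were released at roughly 111 mm and 47 mm past the throat. The last pictures show both upright.
- **The oversize one:** this is the coupler from beside the jar. It stopped at the throat, with its axis about 8–10 mm short and the push force rising to about 6 N. Its body also measured wider in the wrist picture, about 98 px against 90 px for one that fit. I set it down near the middle of the tray floor, where the last pictures show it upright.
- **Other things on the bench:** the jar, cup, clamp ring, bottle, dish, screwdriver and yellow look-alike appear where they started, and the open gripper was clear of everything. I judged this from the pictures rather than measuring each one.

The two cameras disagreed by 1–4 mm on where the necks stand in the channel, which is close to their calibration error. No check failed.

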